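# Check the photometer on its green filter

## Robot

A 6-joint arm with a two-finger parallel gripper is mounted at the origin on the work surface. World frame = base frame: x ahead of the robot, y to its left, z up, the work surface at z = 0. Lengths are in mm, angles in rad, forces in N, time in s.
With the tool pointing down it reaches from about 300 to 775 mm from the base axis. Payload 14.6 kg.
Tool frame: the origin (TCP) lies at the very end of the fingers, on their centre line; the grasp point (between the pads) lies 19 mm behind it; z points along the fingers, y is the line along which they close (so a half turn about z gives the same grasp; the last joint's range is limited). The gripper opens to 94 mm and grips with 3 to 60 N. Pads are 16 mm wide; open, the fingers measure 119 mm over their backs; the gripper's body (75 mm by 177 mm) begins 78 mm behind the grasp point.
Start: joints at [1.231, 0.3, 1.521, -0, 1.321, -0.067], TCP at [148.184, 529.652, 205.446] pointing down, gripper open.
Joint ranges: [-3.03, 3.03], [-0.79, 2.21], [0.23, 2.52], [-1.04, 4.18], [0, 3.07], [-2.55, 2.55]. Speed limits (rad/s): [2.22, 2.22, 2.57, 3.14, 3.14, 3.14].

## Interface

Orientations are given as a unit quaternion [w, x, y, z].
In Python, from bench import ctrl, cams, monitor gives the robot as it stands (ctrl), with the cameras (cams) and the readings (monitor).
- The arm moves only by the tool nudge_tcp, called after "Call:" by a JSON object that holds its "op" and its "data", one argument or row to a line. Schema: {"type":"object","properties":{"moves":{"type":"array","items":{"type":"array","items":{"type":"array","items":{"type":"number"},"minItems":5,"maxItems":5},"minItems":1,"maxItems":20},"minItems":1,"maxItems":1},"clamp_n":{"type":"number"},"only":{"type":"string"},"quiet":{"type":"boolean"},"lines":{"type":"string"}},"required":["moves"],"additionalProperties":false}. moves is a list that holds a single list of rows (three levels of brackets), with 1 to 20 rows, each of 5 numbers: dx, dy, dz in fractions of the full range, 1 being 800 mm, then a turn about the tool's z in parts of the range, where 1.0 means 180 degrees, then the finger opening in mm; each row is the pose to reach, as a shift and turn from the pose commanded when the call began, along the tool's axes at that moment; what a row does not reach only later rows make up. A row lasts 1/10 s, in which the tool goes at most 50 mm and 0.15 rad, less where a joint would pass 70% of its speed; a pose out of reach is approached as far as the arm can. The fingers move at their own pace and stop on an object; clamp_n is the grip in N (left out, the last holds). Time passes only in rows, so rows that do not move let the fingers close. The tool returns the time, the measured TCP pose, the force, the opening and the grip force at its end. only (a regular expression) keeps the lines of the reply that match it, lines (a string "A,B") keeps lines A to B, and quiet returns only ok. Shift and turn numbers lie between -1 and 1, and a call with a number outside is refused. Input that does not fit is refused with a message, and nothing moves.
- monitor.sense(): the state, without advancing time (a new reading comes with each control period).
- cams.grab_frame(name): name is "scene" or "top" or "wrist"; returns a dict with "pixels" (480x640x3 uint8, red, green, blue), "fov_y" (degrees; the focal length in pixels is half the picture's height over the tangent of half this angle, whatever the lens; pixels are square), "cx", "cy" (the principal point, pixels), "rvec" (rotation vector, rad) and "tvec" (3), from world to camera coordinates, as OpenCV has them; the wrist camera has in their place "hand_eye" (4x4, takes a point from camera to tool coordinates, whose origin is the TCP and whose axes are the flange's). Camera axes: x right, y down, z forward; pixel columns grow to the right and rows downward; lengths in mm; the calibration is good to about 2 mm. A picture is of the moment at which its call begins: read the wrist's pose just before it. There is no depth.
- ctrl.close_job(): hands the job in; it is judged then, once.
The state is a dict: "clock": time; "qpos": joint angles; "joint_velocities": joint speeds; "joint_torque": joint torques, N m; "position": TCP position; "orientation": TCP orientation; "force": force on the tool from outside, world axes, zero at the start; "torque": the same for the moment, N m; "width": finger opening in mm; "grip_force": force on a finger pad.
Only numpy, scipy, OpenCV 4.12 (cv2) and the standard library are available. Lean on these libraries where they do the work, as an engineer would, in place of code of your own. Each camera call takes 0.05 s, during which the arm holds its last target. There are 200 camera calls.

## Task

Check the bench photometer with its green standard: take the green-topped check standard from the rack and lower it into the sample well without dropping it, until its flange lies flat on the deck, and let go of it. Then turn the filter knob clockwise from its dark stop, counting the clicks, to the third stop (the green mark) without running on towards the fourth, and finish while still holding the knob there, because its return spring turns it back to dark as soon as it is let go. Leave the other two standards and everything else on the bench as they are.

Things in the scene. Friction and masses are not known exactly. Their poses are not given: they have to be found in the camera images.
- photometer: Bench filter photometer, fixed: white case with grey sloping keypad nose at its front (-x). Origin under the case's centre; x to its back, y to its user's left, z up. Case x -95 to 95 mm, 244 mm wide, flat deck 75 mm above the bench; the nose slopes down to x = -153 mm. Sample well in a black 96 mm square on the left half of the deck, filter knob on the right half at (0, -60) mm.
- well_mouth (a point): Centre of the sample well's mouth, level with the deck (z 75 mm). Round well, 31 mm across, 50 mm deep, mouth chamfered by 3 mm. At (15, 60) mm in the photometer's frame. Axes as the photometer's.
- filter_knob (a joint): Knob angle (rad), clockwise from above, 0 = dark (black dot), where it starts. Click stops every 0.419 (24 deg): violet 0.419, blue 0.838, green (third) 1.257, yellow 1.676, red 2.094 (end); dots 41 mm from the axis. A return spring of 0.10 to 0.16 N m turns it back to dark when let go; clicks add up to 0.08 N m, resisting to half way between stops, helping after it.
- filter_knob_grip (a point): On the knob's turning axis at the height to hold it, 31.5 mm above the deck. Black skirt 52 mm across, its top 8.5 mm above the deck; on it an upright bar grip 46 mm long, 14 mm thick, its top 38.5 mm above the deck. x axis along the bar to the white pointer line, turning with the knob; z up. At dark, x is 60 degrees anticlockwise (from above) of the photometer's x.
- std_green: Green-topped check standard (solid, about 60 g). Origin at the centre of its underside, z up. Round: tinted glass body 25 mm across, 40 mm long; black flange 40 mm across from 40 to 46 mm; green finger grip 22 mm across from 46 to 72 mm. In rack or well it hangs by its flange, origin 40 mm below rack top or deck.
- std_blue: Blue-topped check standard, otherwise the same; stays in the rack.
- std_amber: Amber-topped check standard, otherwise the same; stays in the rack.
- std_rack: Grey rack block, fixed, 190 x 70 x 55 mm. Origin at the centre of its underside, x along the row of three holes at -60, 0 and 60 mm (31 mm across, 45 mm deep); which standard stands where varies.
- reagent: Brown reagent bottle with blue cap, 62 mm across, 140 mm tall, stands at the left. Origin at its underside.
- beaker: Glass beaker, 68 mm across, 90 mm tall, behind. Origin at its underside.
- tally: Steel hand tally counter, 48 mm across, 18 mm high, behind. Origin at its underside.
- marker: Red marker pen, 14 mm thick, 120 mm long, lying at the right. Origin at its underside.

How it is judged (in metres and radians):
On the way, in this order (a step that is already met when the one before it is completed fails the run):
1. the green standard sits fully home in the sample well and is let go, with the filter knob still at dark (horizontal distance between std_green and well_mouth below 0.006 m and z of std_green in the frame of well_mouth below -0.037 m and angle between std_green's own z axis and vertical below 0.07 rad and contact force between the fingers and std_green below 0.1 N and value of joint filter_knob below 0.15 rad), for 0.2 s.
2. the filter knob is held at its third click stop (value of joint filter_knob between 1.137 and 1.377 rad and contact force between the fingers and filter_knob above 1 N), for 0.5 s.
At the end, for the whole second after the job is handed in: The fingers hold the filter knob, at rest, within 0.12 rad (7 degrees) of its third stop (1.257 rad), with more than 1 N of contact; the green standard stands upright in the sample well with its flange on the deck (to 3 mm), untouched (all of step 2 and velocity of joint filter_knob between -0.1 and 0.1 rad/s and horizontal distance between std_green and well_mouth below 0.006 m and z of std_green in the frame of well_mouth below -0.037 m and angle between std_green's own z axis and vertical below 0.07 rad and contact force between the fingers and std_green below 0.1 N); the arm keeps its last pose, push and grip.
It fails at once if the knob is turned past the crest towards the fourth stop (over 1.50 rad) (value of joint filter_knob above 1.5 rad).
It fails at once if the green standard is dropped (falls free faster than 0.75 m/s, about 30 mm) (linear speed of std_green above 0.75 m/s and contact force between the fingers and std_green below 0.05 N).
It fails at once if another standard is moved by more than 15 mm (distance of any of std_blue, std_amber from where it was at the start of the episode above 0.015 m).
It fails at once if a thing standing on the bench is moved by more than 30 mm (distance of any of reagent, beaker, tally, marker from where it was at the start of the episode above 0.03 m).
It also fails if it takes over 64 s, if anything falls off the work surface, if the arm or the gripper's body presses on something with over 40 N, if the wrist force passes 120 N, or if a joint passes its speed limit or range.

## Working session

There is one attempt and no reset: what is moved stays moved. The work goes in short steps, Python scripts to look and compute and a tool call to move; the robot and the scene stay as the last step left them, time stands still between calls to the robot, and variables do not carry over. Pictures are saved under pics/ and viewed, at most 10 in all, crops included, and the job is handed in when it is done.

```bash
ls; mkdir -p pics; python3 - <<'E'
from bench import ctrl, cams, monitor
import cv2,json
s=monitor.sense();print({k:s[k] for k in('clock','position','orientation','width')})
for n in('scene','top'):
    f=cams.grab_frame(n);cv2.imwrite(f'pics/{n}0.png',f['pixels'][:,:,::-1]);print(n,{k:f[k] for k in f if k!='pixels'})
E
```

```text
bench.py
pics
{'clock': 0.0, 'position': array([148.09975853, 529.41070254, 204.87445868]), 'orientation': array([-1.11623167e-04,  1.35977286e-01,  9.90711779e-01, -5.80396746e-04]), 'width': 93.86259837824994}
scene {'fov_y': 42.61930085082214, 'cx': 311.8999917230898, 'cy': 241.18772136629488, 'rvec': array([ 1.6177123 ,  1.85749336, -0.86596726]), 'tvec': array([  39.25079296, -333.12075282, 2224.5475589 ])}
top {'fov_y': 45.6825054624701, 'cx': 324.306936314341, 'cy': 239.36058765047142, 'rvec': array([ 2.14107602, -2.10992234,  0.20120377]), 'tvec': array([  24.11192239,  570.51878684, 1478.79451546])}
```

View pics/top0.png

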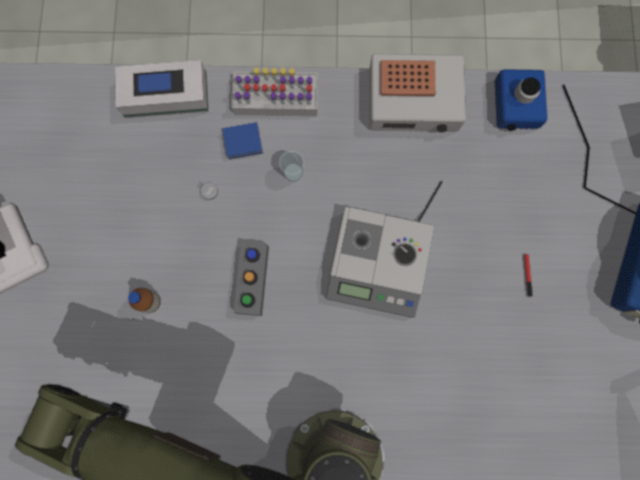

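View pics/scene0.png

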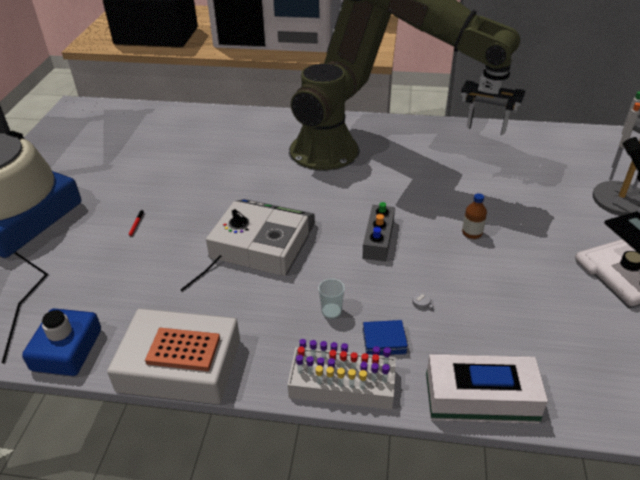

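The top view shows the photometer with its well near (362,240) and knob near (404,254). The rack's green standard is near (247,300), amber (249,277) and blue (252,255). Next I'll enlarge this area.

```bash
python3 - <<'E'
import cv2
a=cv2.imread('pics/top0.png')
c=cv2.resize(a[200:320,320:440],None,fx=5,fy=5,interpolation=cv2.INTER_CUBIC)
d=cv2.resize(a[230:320,228:273],(200,400),interpolation=cv2.INTER_CUBIC)
import numpy as np
o=np.zeros((600,800,3),np.uint8);o[:,:600]=c;o[:400,600:]=d
cv2.imwrite('pics/crop.png',o)
E
```

```text
(no output)
```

View pics/crop.png

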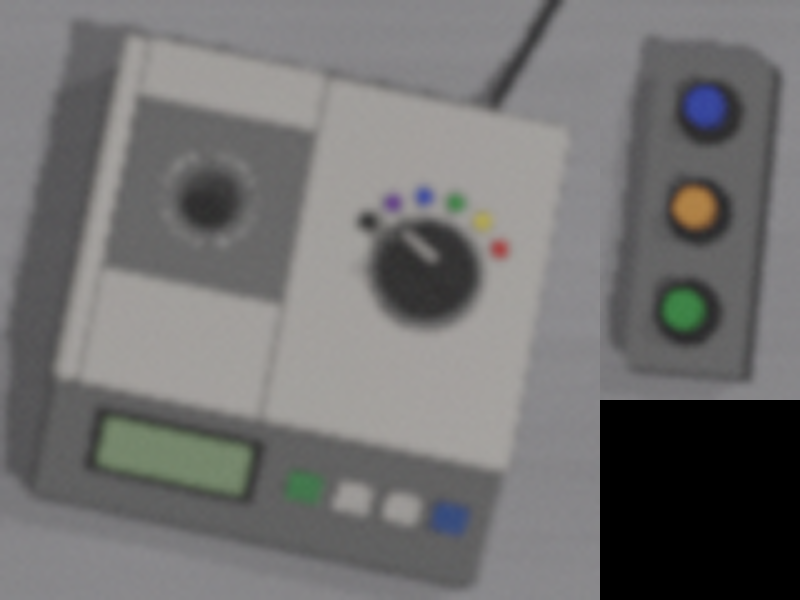

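```bash
cat > h.py <<'E'
import numpy as np,cv2
from scipy.spatial.transform import Rotation as Ro
def cam(f):
    F=240/np.tan(np.radians(f['fov_y'])/2)
    return np.array([[F,0,f['cx']],[0,F,f['cy']],[0,0,1]])
def atz(K,R,t,px,z):
    d=R.T@np.linalg.inv(K)@np.array([*px,1.]);c=-R.T@t
    return c+d*(z-c[2])/d[2]
def wristcam(f,s):
    w,x,y,z=s['orientation'];Rt=Ro.from_quat([x,y,z,w]).as_matrix();T=np.eye(4);T[:3,:3]=Rt;T[:3,3]=s['position']
    M=np.linalg.inv(T@f['hand_eye']);return M[:3,:3],M[:3,3]
E
python3 - <<'E'
from h import *
from scipy.optimize import least_squares
f=dict(fov_y=45.6825054624701,cx=324.306936314341,cy=239.36058765047142)
K=cam(f);R=cv2.Rodrigues(np.array([2.14107602,-2.10992234,.20120377]))[0];t=np.array([24.11192239,570.51878684,1478.79451546])
p=lambda x,y:(320+(x+.5)/5-.5,200+(y+.5)/5-.5)
q=lambda x,y:(228+(x-599.5)/4.4444-.5,230+(y+.5)/4.4444-.5)
px=[(209,200),(368,220),(392,203),(424,196),(456,202),(483,222),(500,249),(570,128),(505,470),(209,199)]
L=[(15,60)]+[(41*np.cos(np.radians(60-24*k)),-60+41*np.sin(np.radians(60-24*k))) for k in range(6)]+[(95,-122),(-95,-122),(15,60)]
L=np.array(L);W=np.array([atz(K,R,t,p(*a),75)[:2] for a in px])
rot=lambda a:np.array([[np.cos(a),-np.sin(a)],[np.sin(a),np.cos(a)]])
r=least_squares(lambda v:(L@rot(v[2]).T+v[:2]-W).ravel(),[500,0,0],loss='soft_l1')
print(r.x);print(np.round((L@rot(r.x[2]).T+r.x[:2]-W),1).tolist())
for n,l in(('well',(15,60)),('knob',(0,-60))):print(n,rot(r.x[2])@l+r.x[:2])
for n,a,b in(('g',(684,311),(688,311)),('a',(695,208),(700,210)),('b',(706,106),(711,110))):
    print(n,atz(K,R,t,q(*a),87),atz(K,R,t,q(*b),61))
E
```

```text
[ 5.41270217e+02 -1.21444692e+02 -1.96919005e-01]
[[0.9, 0.2], [-0.7, 0.5], [0.1, -0.4], [-0.2, 0.0], [-0.5, 0.2], [0.2, 0.5], [-0.1, 0.5], [1.8, -1.6], [-1.8, -2.2], [0.4, 0.2]]
well [567.71925594 -65.53898235]
knob [ 529.53128807 -180.28513309]
g [402.92293129 230.58964851  87.        ] [404.99805554 231.68402308  61.        ]
a [462.97644198 226.53671417  87.        ] [464.92847368 226.90229262  61.        ]
b [523.34921108 222.39952584  87.        ] [525.13943727 222.62448708  61.        ]
```

The rows are not in the units I measure in: shifts go in shares of 800 mm and turns go in shares of 180 degrees. I convert before sending: -326 mm / 800 = -0.4075, -240 mm / 800 = -0.3, -0.2 rad / 3.1416 = -0.0637.

Call:
{"op": "nudge_tcp", "data": {
  "moves": [
    [[-0.1,-0.0688,0,-0.0318,94],[-0.2,-0.1375,0,-0.0637,94],[-0.3,-0.205,0,-0.0637,60],[-0.4075,-0.2738,0,-0.0637,60],[-0.4075,-0.2738,0,-0.0637,60],[-0.4075,-0.2738,0,-0.0637,60],[-0.4075,-0.2738,0,-0.0637,60],[-0.4075,-0.2738,0,-0.0637,60],[-0.4075,-0.2738,0,-0.0637,60],[-0.4075,-0.2738,0,-0.0637,60],[-0.4075,-0.2738,0,-0.0637,60],[-0.4075,-0.2738,0,-0.0637,60]]
  ],
  "clamp_n": 20
}}

```text
clock: 1.3
position: [402.4, 231.8, 205.4]
orientation: [-0.0, 0.035, 0.999, 0.0]
force: [0.4, -0.2, -0.3]
width: 60.1
grip_force: 0.0
```

```bash
python3 - <<'E'
from h import *
from bench import ctrl, cams, monitor
s=monitor.sense();f=cams.grab_frame('wrist');print({k:f[k] for k in f if k!='pixels'},s['orientation'],s['position'])
cv2.imwrite('pics/w1.png',f['pixels'][:,:,::-1])
R,t=wristcam(f,s);K=cam(f)
for P in([403.5,231,87],[464,226.7,87]):
    c=K@(R@np.array(P)+t);print(c[:2]/c[2])
E
```

```text
{'fov_y': 68.12165952643537, 'cx': 322.53211978680764, 'cy': 236.78073149120377, 'hand_eye': array([[-8.27761597e-04, -9.63805899e-01, -2.66603644e-01,
         7.75192891e+01],
       [ 9.99999616e-01, -7.21206695e-04, -4.97585138e-04,
        -4.43057513e-01],
       [ 2.87299158e-04, -2.66603954e-01,  9.63806126e-01,
        -1.80157065e+02],
       [ 0.00000000e+00,  0.00000000e+00,  0.00000000e+00,
         1.00000000e+00]])} [-8.14760134e-05  3.54994385e-02  9.99369693e-01  1.13686032e-05] [402.42187756 231.8377841  205.40926196]
[322.33983755 232.44268393]
[322.40814953 296.53553028]
```

View pics/w1.png

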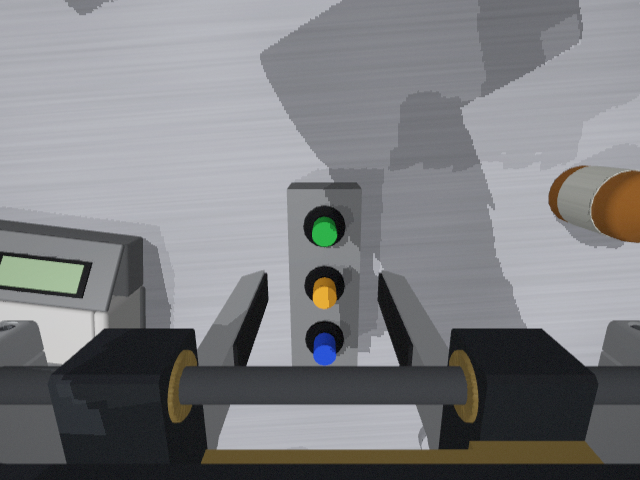

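To row units: 142 mm / 800 = 0.1775, 141 mm / 800 = 0.1763.

Call:
{"op": "nudge_tcp", "data": {
  "moves": [
    [[-0.0013,0,0.05,0,60],[-0.0013,0,0.1,0,60],[-0.0013,0,0.1438,0,50],[-0.0013,0,0.1688,0,40],[-0.0013,0,0.1763,0,40],[-0.0013,0,0.1775,0,34],[-0.0013,0,0.1775,0,20],[-0.0013,0,0.1775,0,15],[-0.0013,0,0.1775,0,15],[-0.0013,0,0.1775,0,15],[-0.0013,0,0.1775,0,15],[-0.0013,0,0.1775,0,15]]
  ],
  "clamp_n": 25
}}

```text
clock: 2.55
position: [404.7, 231.3, 64.6]
orientation: [0.001, 0.036, 0.999, 0.001]
force: [-2.1, 1.1, 7.0]
width: 21.4
grip_force: 25.0
```

To row units: -100 mm / 800 = -0.125, -60 mm / 800 = -0.075.

Call:
{"op": "nudge_tcp", "data": {
  "moves": [
    [[0,0,-0.0063,0,15],[0,0,-0.0375,0,15],[0,0,-0.075,0,15],[0,0,-0.125,0,15],[0,0,-0.125,0,15],[0,0,-0.125,0,15]]
  ]
}}

```text
clock: 3.15
position: [404.2, 230.9, 164.1]
orientation: [0.001, 0.036, 0.999, 0.0]
force: [0.0, -0.7, -1.2]
width: 21.5
grip_force: 25.0
```

```bash
python3 - <<'E'
from h import *
from bench import ctrl, cams, monitor
s=monitor.sense();f=cams.grab_frame('wrist');print(s['position'],s['orientation'])
w,x,y,z=s['orientation'];R=Ro.from_quat([x,y,z,w]).as_matrix()
print(R.T@(np.array([567.7,-65.5,s['position'][2]])-s['position']))
cv2.imwrite('pics/w2.png',f['pixels'][:,:,::-1])
E
```

```text
[404.24915627 230.86336429 164.05115884] [7.24466087e-04 3.64265558e-02 9.99336012e-01 3.42266995e-04]
[-1.84593712e+02 -2.83676895e+02  5.36534664e-02]
```

View pics/w2.png

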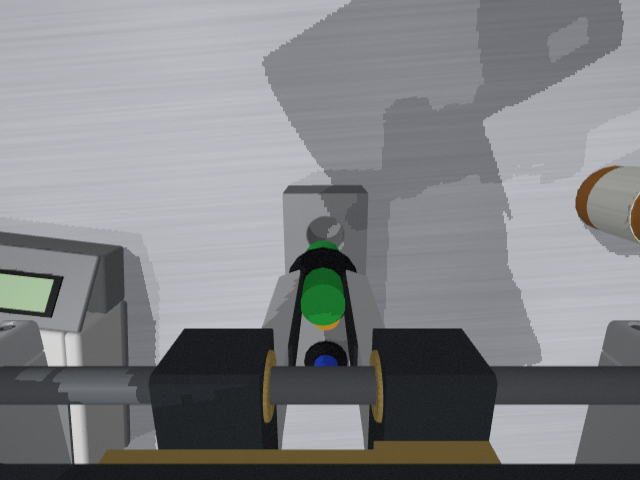

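To row units: -284 mm / 800 = -0.355, -225 mm / 800 = -0.2813.

Call:
{"op": "nudge_tcp", "data": {
  "moves": [
    [[-0.035,-0.0438,0,0,15],[-0.07,-0.0888,0,0,15],[-0.105,-0.1325,0,0,15],[-0.14,-0.1775,0,0,15],[-0.175,-0.2213,0,0,15],[-0.21,-0.265,0,0,15],[-0.245,-0.31,0,0,15],[-0.2675,-0.3375,0,0,15],[-0.2813,-0.355,0,0,15],[-0.2813,-0.355,0,0,15],[-0.2813,-0.355,0,0,15],[-0.2813,-0.355,0,0,15]]
  ]
}}

```text
clock: 4.4
position: [607.3, -67.9, 162.9]
orientation: [-0.001, 0.036, 0.999, 0.0]
force: [0.2, 0.1, -0.7]
width: 21.3
grip_force: 25.0
```

```bash
python3 - <<'E'
from h import *
from bench import ctrl, cams, monitor
s=monitor.sense();f=cams.grab_frame('wrist');print(s['position'],s['orientation'])
R,t=wristcam(f,s);K=cam(f)
def pr(P):
    c=K@(R@np.array(P)+t);return c[:2]/c[2]
print(pr([567.7,-65.5,75]))
H=np.linalg.inv(f['hand_eye']);P=H@[0,0,-22.5,1];c=K@P[:3];print('expected top px',c[:2]/c[2])
cv2.imwrite('pics/w3.png',f['pixels'][:,:,::-1])
E
```

```text
[607.2909171  -67.86034059 162.88790293] [-5.58381837e-04  3.59874105e-02  9.99352080e-01  1.18281892e-04]
[322.58549485 190.65519115]
expected top px [323.66788919 303.99284058]
```

View pics/w3.png

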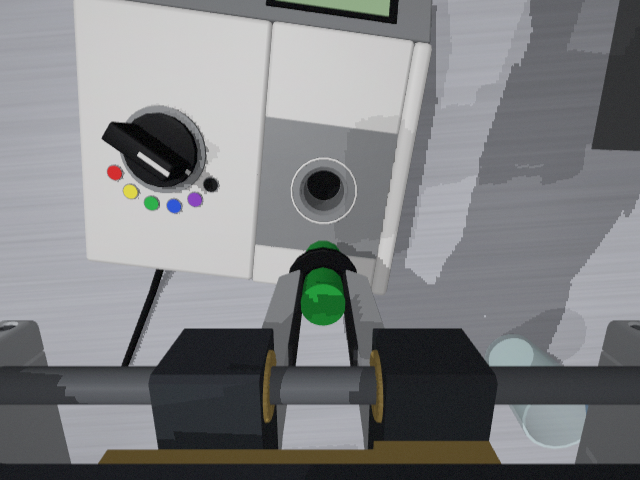

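To row units: 40 mm / 800 = 0.05, 35 mm / 800 = 0.0438.

Call:
{"op": "nudge_tcp", "data": {
  "moves": [
    [[0.025,0,0,0,15],[0.0438,0,0,0,15],[0.05,0,0,0,15],[0.05,0,0.0188,0,15],[0.05,0,0.035,0,15],[0.05,0,0.0375,0,15],[0.05,0,0.0375,0,15],[0.05,0,0.0375,0,15]]
  ]
}}

```text
clock: 5.25
position: [568.3, -65.8, 133.8]
orientation: [0.0, 0.036, 0.999, -0.0]
force: [-0.2, -0.0, 0.3]
width: 20.9
grip_force: 25.0
```

```bash
python3 - <<'E'
from h import *
from bench import ctrl, cams, monitor
s=monitor.sense();f=cams.grab_frame('wrist');print(s['position'],s['orientation'])
w,x,y,z=s['orientation'];R=Ro.from_quat([x,y,z,w]).as_matrix()
print(R.T@(np.array([567.7,-65.2,s['position'][2]])-s['position']))
cv2.imwrite('pics/w4.png',f['pixels'][:,:,::-1])
# knob fit from w3
from scipy.optimize import least_squares
s3=dict(position=np.array([607.29,-67.86,162.888]),orientation=[-5.58e-4,.0359874,.99935208,1.18e-4])
Rc,t=wristcam(f,s3);K=cam(f)
px=[(210,185),(195,199),(174,206),(151,203),(130,191),(114,172)]
W=np.array([atz(Rc_,t,None,None,None) if 0 else atz(K,Rc,t,p,75)[:2] for p in px])
a=np.radians(60-24*np.arange(6))
r=least_squares(lambda v:(np.c_[v[0]+41*np.cos(a+v[2]),v[1]+41*np.sin(a+v[2])]-W).ravel(),[530,-180,-.2])
print(r.x,np.abs(r.fun).max(),atz(K,Rc,t,(323.5,190.5),75))
E
```

```text
[568.28295652 -65.84660136 133.81545743] [ 2.17558195e-04  3.63339573e-02  9.99339679e-01 -4.44287404e-05]
[ 6.28373411e-01  6.02559854e-01 -3.19244216e-04]
[ 5.29857180e+02 -1.80317975e+02 -2.02781639e-01] 0.5770974478276969 [567.63394508 -64.80204845  75.        ]
```

View pics/w4.png

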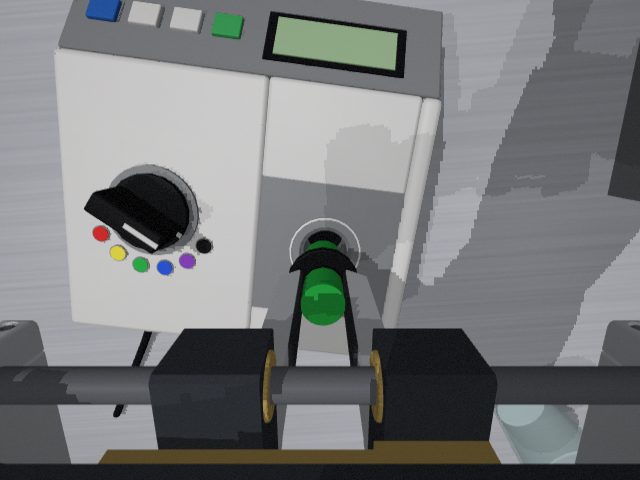

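The standard hangs directly over the ringed well (ring centre about (324,248)), so I'll lower it.

To row units: 46 mm / 800 = 0.0575, 43 mm / 800 = 0.0538.

Call:
{"op": "nudge_tcp", "data": {
  "moves": [
    [[0.0008,0.001,0.0075,0,15],[0.0008,0.001,0.015,0,15],[0.0008,0.001,0.0225,0,15],[0.0008,0.001,0.03,0,15],[0.0008,0.001,0.0375,0,15],[0.0008,0.001,0.0438,0,15],[0.0008,0.001,0.05,0,15],[0.0008,0.001,0.0538,0,15],[0.0008,0.001,0.0575,0,15],[0.0008,0.001,0.0575,0,15],[0.0008,0.001,0.0575,0,15]]
  ]
}}

```text
clock: 6.4
position: [567.5, -65.0, 87.6]
orientation: [0.0, 0.036, 0.999, -0.0]
force: [0.4, -0.3, -0.7]
width: 21.6
grip_force: 25.0
```

To row units: 3 mm / 800 = 0.0038, 1.5 mm / 800 = 0.0019.

Call:
{"op": "nudge_tcp", "data": {
  "moves": [
    [[0,0,0.0019,0,15],[0,0,0.0038,0,15],[0,0,0.0038,0,15],[0,0,0.0038,0,15]]
  ]
}}

```text
clock: 6.8
position: [567.5, -65.0, 84.6]
orientation: [0.0, 0.036, 0.999, -0.0]
force: [-0.9, -1.4, 2.2]
width: 21.5
grip_force: 25.0
```

To row units: -80 mm / 800 = -0.1, -60 mm / 800 = -0.075.

Call:
{"op": "nudge_tcp", "data": {
  "moves": [
    [[0,0,0.0006,0,15],[0,0,0.0006,0,15],[0,0,0.0006,0,50],[0,0,0.0006,0,50],[0,0,0.0006,0,50],[0,0,0.0006,0,50],[0,0,0.0006,0,50],[0,0,0.0006,0,50],[0,0,-0.0375,0,50],[0,0,-0.075,0,50],[0,0,-0.1,0,50],[0,0,-0.1,0,50],[0,0,-0.1,0,50]]
  ]
}}

```text
clock: 8.1
position: [567.3, -65.0, 163.8]
orientation: [-0.0, 0.036, 0.999, -0.0]
force: [-0.4, 0.7, -0.5]
width: 49.9
grip_force: 0.0
```

```bash
python3 - <<'E'
from h import *
from bench import ctrl, cams, monitor
s=monitor.sense();f=cams.grab_frame('wrist')
R,t=wristcam(f,s);K=cam(f)
for P in([567.6,-65,107],[567.6,-65,81]):
    c=K@(R@np.array(P)+t);print(c[:2]/c[2])
w,x,y,z=s['orientation'];R=Ro.from_quat([x,y,z,w]).as_matrix()
print(s['position'],R.T@(np.array([530,-180.3,s['position'][2]])-s['position']),np.degrees(np.arctan2(R[1,1],R[0,1])))
cv2.imwrite('pics/w5.png',f['pixels'][:,:,::-1])
E
```

```text
[323.38350927 253.71864938]
[323.31577408 243.20517591]
[567.25183041 -64.99594816 163.80356694] [ 2.87692884e+01 -1.17707481e+02  9.15490912e-03] 85.83025577959964
```

View pics/w5.png

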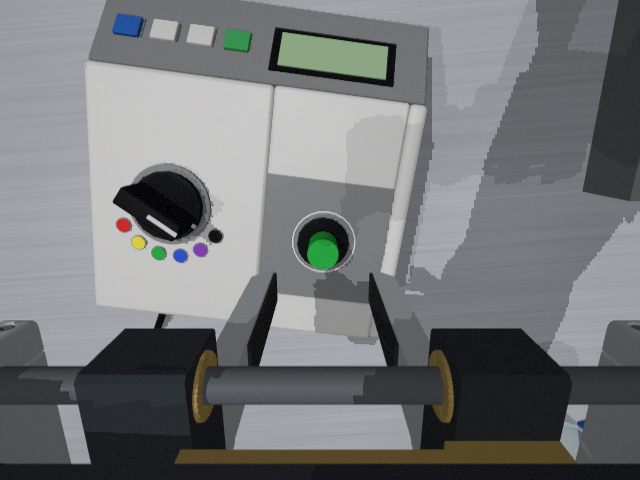

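The standard is seated, with its top at (322,253) and flange at (323,241), both as predicted. Next I'll go over to the knob and align with its bar.

To row units: -117.7 mm / 800 = -0.1471, 28.8 mm / 800 = 0.036, 2.22 rad / 3.1416 = 0.7066.

Call:
{"op": "nudge_tcp", "data": {
  "moves": [
    [[0.0075,-0.0313,0,0.0477,50],[0.015,-0.0625,0,0.0955,50],[0.0225,-0.0938,0,0.1432,50],[0.03,-0.125,0,0.191,50],[0.036,-0.1471,0,0.2387,50],[0.036,-0.1471,0,0.2865,50],[0.036,-0.1471,0,0.3342,50],[0.036,-0.1471,0,0.382,50],[0.036,-0.1471,0,0.4297,50],[0.036,-0.1471,0,0.4775,50],[0.036,-0.1471,0,0.5252,50],[0.036,-0.1471,0,0.573,50],[0.036,-0.1471,0,0.6207,50],[0.036,-0.1471,0,0.6685,50],[0.036,-0.1471,0,0.7066,50],[0.036,-0.1471,0,0.7066,50],[0.036,-0.1471,0,0.7066,50],[0.036,-0.1471,0,0.7066,50]]
  ]
}}

```text
clock: 9.95
position: [530.0, -180.2, 163.9]
orientation: [-0.0, 0.911, 0.413, -0.0]
force: [0.2, -0.4, 0.4]
width: 49.5
grip_force: 0.0
```

```bash
python3 - <<'E'
from h import *
from bench import ctrl, cams, monitor
s=monitor.sense();f=cams.grab_frame('wrist')
R,t=wristcam(f,s);K=cam(f)
for r in(-23,0,23):
    a=np.radians(48.4);c=K@(R@np.array([530+r*np.cos(a),-180.3+r*np.sin(a),113.5])+t);print(c[:2]/c[2])
w,x,y,z=s['orientation'];R=Ro.from_quat([x,y,z,w]).as_matrix()
print(s['position'],R.T@(np.array([530,-180.3,s['position'][2]])-s['position']),np.degrees(np.arctan2(R[1,1],R[0,1])))
cv2.imwrite('pics/w6.png',f['pixels'][:,:,::-1])
E
```

```text
[322.05965762 286.83905569]
[322.25407104 255.68653721]
[322.45855042 222.92106533]
[ 530.0114954  -180.23641967  163.92814934] [-5.54100795e-02  3.32313984e-02 -8.33832440e-06] -41.20105624285995
```

View pics/w6.png

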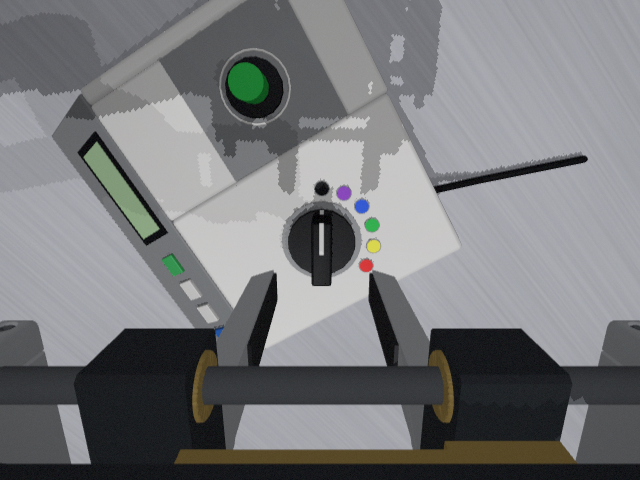

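The bar is vertical in view at x≈321, rows 218–286, which matches the prediction. The arm can descend and grip.

To row units: 75.5 mm / 800 = 0.0944, 70 mm / 800 = 0.0875.

Call:
{"op": "nudge_tcp", "data": {
  "moves": [
    [[0,-0.0006,0.0375,0,50],[0,-0.0006,0.0688,0,50],[0,-0.0006,0.0875,0,50],[0,-0.0006,0.0944,0,50],[0,-0.0006,0.0944,0,40],[0,-0.0006,0.0944,0,30],[0,-0.0006,0.0944,0,20],[0,-0.0006,0.0944,0,8],[0,-0.0006,0.0944,0,8],[0,-0.0006,0.0944,0,8],[0,-0.0006,0.0944,0,8],[0,-0.0006,0.0944,0,8]]
  ],
  "clamp_n": 40
}}

```text
clock: 11.2
position: [529.4, -179.6, 89.4]
orientation: [-0.0, 0.911, 0.412, -0.0]
force: [-6.1, 3.9, 5.9]
width: 13.6
grip_force: 40.0
```

```bash
python3 -c "
from bench import ctrl, cams, monitor
s=monitor.sense();print(s['torque'],s['orientation'],s['qpos'])"
```

```text
[0.68255138 1.13652699 0.03867615] [-4.76659516e-04  9.11234242e-01  4.11888181e-01 -2.33228224e-04] [-3.92630447e-01  4.41384382e-01  1.61403446e+00  3.52654475e-04
  1.08718819e+00  3.28951202e-01]
```

To row units: 0.84 rad / 3.1416 = 0.2674.

Call:
{"op": "nudge_tcp", "data": {
  "moves": [
    [[0,0,0,0.0223,8],[0,0,0,0.0446,8],[0,0,0,0.0668,8],[0,0,0,0.0891,8],[0,0,0,0.1114,8],[0,0,0,0.1337,8],[0,0,0,0.156,8],[0,0,0,0.1783,8],[0,0,0,0.2005,8],[0,0,0,0.2228,8],[0,0,0,0.2451,8],[0,0,0,0.2674,8],[0,0,0,0.2674,8],[0,0,0,0.2674,8]]
  ]
}}

```text
clock: 12.6
position: [529.3, -179.2, 89.4]
orientation: [-0.001, 1.0, 0.005, -0.001]
force: [-6.1, 6.4, 8.1]
width: 13.4
grip_force: 40.0
```

```bash
python3 - <<'E'
from h import *
from bench import ctrl, cams, monitor
s=monitor.sense();w,x,y,z=s['orientation'];R=Ro.from_quat([x,y,z,w]).as_matrix()
print(s['torque'],np.degrees(np.arctan2(R[1,1],R[0,1])))
E
```

```text
[1.17652566 1.45028536 0.07534686] -89.47855429821101
```

To row units: 0.415 rad / 3.1416 = 0.1321.

Call:
{"op": "nudge_tcp", "data": {
  "moves": [
    [[0,0,0,0.0191,8],[0,0,0,0.0382,8],[0,0,0,0.0573,8],[0,0,0,0.0764,8],[0,0,0,0.0955,8],[0,0,0,0.1114,8],[0,0,0,0.1241,8],[0,0,0,0.1321,8],[0,0,0,0.1321,8],[0,0,0,0.1321,8],[0,0,0,0.1321,8],[0,0,0,0.1321,8],[0,0,0,0.1321,8],[0,0,0,0.1321,8],[0,0,0,0.1321,8]]
  ]
}}

```text
clock: 14.1
position: [529.3, -179.0, 89.4]
orientation: [-0.001, 0.979, -0.201, -0.001]
force: [-6.6, 8.0, 7.5]
width: 14.3
grip_force: 40.0
```

```bash
python3 - <<'E'
from h import *
from bench import ctrl, cams, monitor
s=monitor.sense();f=cams.grab_frame('wrist');g=cams.grab_frame('top')['pixels'];w,x,y,z=s['orientation'];R=Ro.from_quat([x,y,z,w]).as_matrix()
print(s['torque'],np.degrees(np.arctan2(R[1,1],R[0,1])))
cv2.imwrite('pics/w7.png',np.hstack([cv2.resize(f['pixels'],(533,400)),cv2.resize(g[200:320,320:400],(267,400))])[:,:,::-1])
E
```

```text
[1.47778371 1.44098154 0.07788222] -113.24304483196828
```

View pics/w7.png

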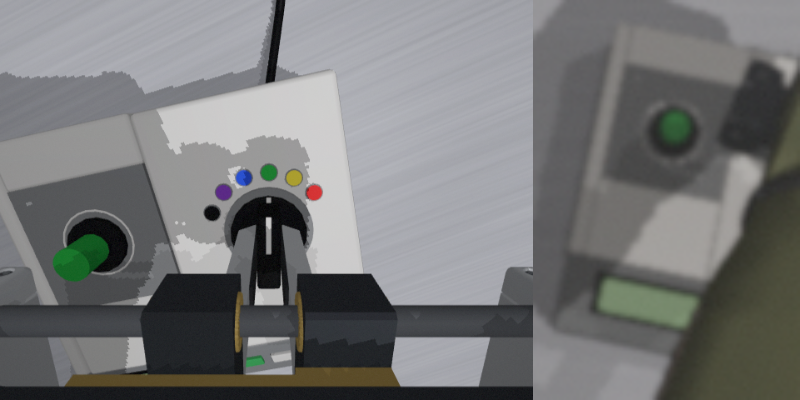

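The pointer line at x≈268 points straight at the green dot (268,172), the bar sits between the pads, and the standard is still seated in the well.

```bash
python3 -c "
from bench import ctrl, cams, monitor
print(ctrl.close_job())"
```

```text
the job is handed in; nothing more can be done
None
```

I handed the job in at about 14 s: the last picture shows the green standard seated and released in the sample well and the knob held at the third (green) stop under a 40 N grip; no verdict was printed.

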